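Cull the broken badge stand and hold a whole one square in the jig

TASK

One of the three white badge stands has a corner of its foot snapped off: first put that one in the red reject tray and let it go. Then take either of the two whole stands, set it flat on the jig plate and push it into the corner, the long side of its foot flush against the long blue fence and the short side against the short one; finish while still gripping it and pressing it firmly against both fences. Leave the other whole stand and everything else on the table where they are.

Things in the scene. Friction and masses are not known exactly. Their poses are not given: they have to be found in the camera images.
- stand_a_mid (a point): Whole white plastic badge stand, 66 mm tall, 0.10 to 0.20 kg: foot 84 mm (its x) x 56 mm (y) x 16 mm high; on its middle an upright panel 64 mm (x) x 12 mm thick (y), 16 to 66 mm above the underside, black disc on each face. Grip the panel across its thickness. Point: on the centre line, 33 mm above the underside; z up. Stands upright on the table; the three stands change places and turn.
- stand_b_mid (a point): A second whole stand, the same in every way as stand_a; this point likewise 33 mm above its underside.
- stand_broken_mid (a point): The broken stand: the same as stand_a, and this point likewise, but the corner of its foot at its own +x, +y is missing (a piece about 40 mm x 20 mm).
- stand_a: The same stand as stand_a_mid, origin at the centre of its underside.
- stand_b: The same stand as stand_b_mid, origin at the centre of its underside.
- stand_broken: The same stand as stand_broken_mid, origin at the centre of the underside (of the foot as if whole).
- jig: Fixed squaring jig: aluminium plate 200 mm (x) x 170 mm (y) x 8 mm, origin at the centre of its underside on the table, turned up to 0.35 rad about the vertical. Two blue fences, 14 mm thick, stand 14 mm above the plate: the long one along its -y side, the short one along its +x side. Plate and fences are slick (friction about 0.2).
- jig_corner (a point): Inner corner of the two fences, on the plate's top face (8 mm above the table), axes as the jig's. Long fence: inner face y = 0, 150 mm towards -x. Short fence: inner face x = 0, 110 mm towards +y. Free plate at x < 0, y > 0. A seated stand, its x axis along the jig's x (either way round), has its centre at x = -42 mm, y = +28 mm.
- fence_long: Long blue fence, 164 mm x 14 mm x 14 mm high, fixed on the jig plate; origin at the centre of its underside, x along it.
- fence_short: Short blue fence, 14 mm x 110 mm x 14 mm high, fixed on the jig plate; origin at the centre of its underside, y along it.
- reject_tray_in (a point): Red open reject tray, fixed, 180 mm (x) x 160 mm (y) outside, 45 mm high, walls and floor about 4 mm; this point is the centre of its inner floor, axes along its sides.
- flask_mid (a point): Bystander: steel drinking flask standing up, 66 mm across, 200 mm tall; point at half height.
- tape_roll_mid (a point): Bystander: yellow tape roll lying flat, 100 mm across, 48 mm high; point at its centre.
- disc_stack_center (a point): Bystander: black stack of badge discs, 58 mm across, 20 mm high; point at its centre.
Things that resemble listed ones, but are neither listed nor needed, are in the scene too. Leave any brown, green or turquoise look-alike of the stand_broken alone.

How it is judged:
On the way, in this order (a step that is already met when the one before it is completed fails the run):
1. the broken stand lies in the reject tray, let go (x of stand_broken_mid in the frame of reject_tray_in between -0.08 and 0.08 m and y of stand_broken_mid in the frame of reject_tray_in between -0.07 and 0.07 m and z of stand_broken_mid in the frame of reject_tray_in below 0.045 m and contact force between stand_broken and the fingers below 0.1 N and linear speed of stand_broken below 0.03 m/s), for 0.2 s.
2. a whole stand is pressed against both fences (((x of stand_a_mid in the frame of jig_corner between -0.045 and -0.039 m and y of stand_a_mid in the frame of jig_corner between 0.025 and 0.031 m and z of stand_a_mid in the frame of jig_corner between 0.029 and 0.037 m and angle between stand_a_mid's own z axis and vertical below 0.06 rad and angle between the x axis of stand_a_mid and the x axis of jig, either way round below 0.05 rad and contact force between stand_a and fence_long above 1 N and contact force between stand_a and fence_short above 1 N and contact force between stand_a and the fingers above 2 N and distance of stand_b_mid from where it was at the start of the episode below 0.03 m and linear speed of stand_a below 0.02 m/s) or (x of stand_b_mid in the frame of jig_corner between -0.045 and -0.039 m and y of stand_b_mid in the frame of jig_corner between 0.025 and 0.031 m and z of stand_b_mid in the frame of jig_corner between 0.029 and 0.037 m and angle between stand_b_mid's own z axis and vertical below 0.06 rad and angle between the x axis of stand_b_mid and the x axis of jig, either way round below 0.05 rad and contact force between stand_b and fence_long above 1 N and contact force between stand_b and fence_short above 1 N and contact force between stand_b and the fingers above 2 N and distance of stand_a_mid from where it was at the start of the episode below 0.03 m and linear speed of stand_b below 0.02 m/s))), for 0.3 s.
At the end, for the whole second after the job is handed in: Broken stand released in the tray (within 80 x 70 mm of its centre). One whole stand flat on the plate, in the corner within 3 mm and 0.05 rad, over 1 N on each fence, fingers over 2 N on it. Other whole stand within 30 mm of its start (all of step 1 and ((x of stand_a_mid in the frame of jig_corner between -0.045 and -0.039 m and y of stand_a_mid in the frame of jig_corner between 0.025 and 0.031 m and z of stand_a_mid in the frame of jig_corner between 0.029 and 0.037 m and angle between stand_a_mid's own z axis and vertical below 0.06 rad and angle between the x axis of stand_a_mid and the x axis of jig, either way round below 0.05 rad and contact force between stand_a and fence_long above 1 N and contact force between stand_a and fence_short above 1 N and contact force between stand_a and the fingers above 2 N and distance of stand_b_mid from where it was at the start of the episode below 0.03 m and linear speed of stand_a below 0.02 m/s) or (x of stand_b_mid in the frame of jig_corner between -0.045 and -0.039 m and y of stand_b_mid in the frame of jig_corner between 0.025 and 0.031 m and z of stand_b_mid in the frame of jig_corner between 0.029 and 0.037 m and angle between stand_b_mid's own z axis and vertical below 0.06 rad and angle between the x axis of stand_b_mid and the x axis of jig, either way round below 0.05 rad and contact force between stand_b and fence_long above 1 N and contact force between stand_b and fence_short above 1 N and contact force between stand_b and the fingers above 2 N and distance of stand_a_mid from where it was at the start of the episode below 0.03 m and linear speed of stand_b below 0.02 m/s))); the arm keeps its last pose, push and grip.
It fails at once if the flask is displaced by more than 30 mm (distance of flask_mid from where it was at the start of the episode above 0.03 m).
It fails at once if the tape roll is displaced by more than 30 mm (distance of tape_roll_mid from where it was at the start of the episode above 0.03 m).
It fails at once if the disc stack is displaced by more than 30 mm (distance of disc_stack_center from where it was at the start of the episode above 0.03 m).
It also fails if it takes over 58 s, if anything falls off the work surface, if the arm or the gripper's body presses on something with over 40 N, if the wrist force passes 120 N, or if a joint passes its speed limit or range.

ROBOT

A 7-joint arm with a two-finger parallel gripper is mounted at the origin on the work surface. World frame = base frame: x ahead of the robot, y to its left, z up, the work surface at z = 0. Lengths are in m, angles in rad, forces in N, time in s.
With the tool pointing down it reaches from about 0.4 to 0.85 m from the base axis. Payload 10.4 kg.
Tool frame: the origin (TCP) lies midway between the tips of the shut fingers; the grasp point (between the pads) lies 19 mm behind it; z points along the fingers, y is the direction in which the jaws open and shut (so a half turn about z gives the same grasp; the last joint's range is limited). The gripper opens to 87 mm and grips with 3 to 60 N. Pads are 19 mm wide; open, the fingers measure 117 mm over their backs; the gripper's body (75 mm by 190 mm) begins 51 mm behind the grasp point.
Start: joints at [1.21, 0.332, -0.065, 1.46, 0.022, 1.35, -0.088], TCP at [0.207, -0.59, 0.223] pointing down, gripper open.
Joint ranges: [-2.6, 2.6], [-0.5, 2.12], [-1.47, 1.34], [0.16, 2.42], [-1.27, 4.41], [0.06, 2.06], [-2.6, 2.6]. Speed limits (rad/s): [2.22, 2.22, 2.79, 2.79, 3.14, 3.14, 3.14].

INTERFACE

Orientations are given as a unit quaternion [x, y, z, w].
In Python, from plant import * gives the robot as it stands.
- The arm moves only by the tool drive_tool, never from a script. Its argument "rows" is one flat list of numbers, 7 for each row, row after row: the shift along the tool's x, y, z in mm, then the turn, a rotation vector about the tool's x, y, z in degrees, then the opening, from 0 (shut) to 1 (fully open). A call has exactly 8 rows; each row is the pose to reach, as a shift and turn from the pose commanded when the call began, along the tool's axes at that moment; what a row does not reach only later rows make up. A row lasts 1/12 s, in which the tool goes at most 41.7 mm and 7.16 degrees, less where a joint would pass 70% of its speed; a pose out of reach is approached as far as the arm can. A call with a gripper value outside its range is refused whole. The fingers move at their own pace and stop on an object; "newtons" is the grip in N (left out, the last holds). Time passes only in rows, so rows that repeat a pose let the fingers close, or fill a call up. It gives the time, the measured TCP pose, the force and the opening at its end, in the units of the state.
- read_state(): the state, without advancing time (a new reading comes with each control period).
- get_image(name): name is "scene" or "side" or "wrist"; returns (picture, depth): 480x640x3 uint8, red, green, blue; 480x640 float32, m along the optical axis (not along the pixel's ray), 0 where there is no reading.
- calibration(name): a dict with "vfov" (degrees; the focal length in pixels is half the picture's height over the tangent of half this angle, whatever the lens; pixels are square), "cx", "cy" (the principal point, pixels), "distortion" ([k1, k2, p1, p2, k3] as OpenCV has them; the pictures are not rectified), "origin" and "attitude" of the camera in the world; the wrist camera has in their place "hand_eye" (4x4, takes a point from camera to tool coordinates, whose origin is the TCP and whose axes are the flange's). Camera axes: x right, y down, z forward; pixel columns grow to the right and rows downward; lengths in m; the calibration is good to about 2 mm. A picture is of the moment at which its call begins: read the wrist's pose just before it. calibration takes no time and is no camera call.
- finish_job(): hands the job in, once; it reports no verdict.
The state is a dict: "t": time; "joints": joint angles; "joint_velocities": joint speeds; "joint_efforts": joint torques, N m; "tcp_pos": TCP position; "orientation": TCP orientation; "wrist_force": force on the tool from outside, world axes, zero at the start; "ft_torque": the same for the moment, N m; "finger_gap": opening from 0.0 (shut) to 1.0 (fully open).
Only numpy, scipy, OpenCV 4.12 (cv2) and the standard library are available. Lean on these libraries where they do the work, as an engineer would, in place of code of your own. Each camera call takes 0.05 s, during which the arm holds its last target. There are 200 camera calls.

## Working session

There is one attempt and no reset: what is moved stays moved. The work goes in short steps, Python scripts to look and compute and a tool call to move; the robot and the scene stay as the last step left them, time stands still between calls to the robot, and variables do not carry over. Pictures are saved under pics/ and viewed, about 8 in all and at most 12, crops included, and the job is handed in when it is done.

Besides the shell and the picture viewer there is one more tool, called as name(argument=value, ...) on one line, values as JSON. drive_tool: Moves the arm, as the interface text tells. Its arguments: {"type":"object","properties":{"rows":{"type":"array"},"newtons":{"type":"number"}},"required":["rows"]}

```bash
ls; mkdir -p pics
cat > h.py <<'E'
from plant import *
import numpy as np, cv2
from scipy.spatial.transform import Rotation as R
E
python3 - <<'E'
from h import *
s=read_state();print(s['t'],s['tcp_pos'],s['orientation'],s['finger_gap'])
for n in("scene","side","wrist"):
    c=calibration(n);print(n,c)
    im,d=get_image(n);np.savez(f'pics/{n}0.npz',im=im,d=d);cv2.imwrite(f'pics/{n}0.png',im[:,:,::-1]);print((d>0).mean())
E
```

```text
pics
0.0 [ 0.20697843 -0.58930458  0.22173378] [ 9.85770914e-01  1.68092733e-01 -1.60455558e-04 -7.15900607e-04] 0.9939160399100639
scene {'vfov': 45.05123895301672, 'cx': 320.5152636693056, 'cy': 239.63471939054898, 'distortion': array([-0.00174816,  0.        ,  0.        ,  0.        ,  0.        ]), 'origin': array([ 1.28034002, -0.53919747,  1.05796973]), 'attitude': array([ 0.82959698,  0.4044915 , -0.16897632, -0.34583592])}
0.9959407552083334
side {'vfov': 51.12347757821626, 'cx': 320.6024444694491, 'cy': 242.909253286681, 'distortion': array([-0.0128855,  0.       ,  0.       ,  0.       ,  0.       ]), 'origin': array([-0.09864704,  0.83325187,  1.00746673]), 'attitude': array([-0.30324151,  0.86749845, -0.3723803 ,  0.12970712])}
0.9959798177083333
wrist {'vfov': 63.74797503944351, 'cx': 321.59923650909815, 'cy': 234.17960405675387, 'distortion': array([-0.02563791,  0.        ,  0.        ,  0.        ,  0.        ]), 'hand_eye': array([[ 2.31495448e-04, -9.66336914e-01, -2.57279838e-01,
         7.11916734e-02],
       [ 9.99999281e-01,  5.26415988e-04, -1.07742574e-03,
        -1.95899173e-05],
       [ 1.17659248e-03, -2.57279403e-01,  9.66336341e-01,
        -1.62738484e-01],
       [ 0.00000000e+00,  0.00000000e+00,  0.00000000e+00,
         1.00000000e+00]])}
0.9944661458333334
```

View pics/scene0.png

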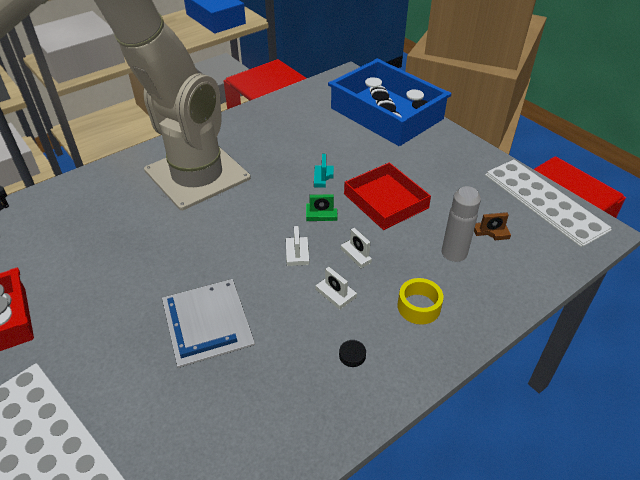

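View pics/side0.png

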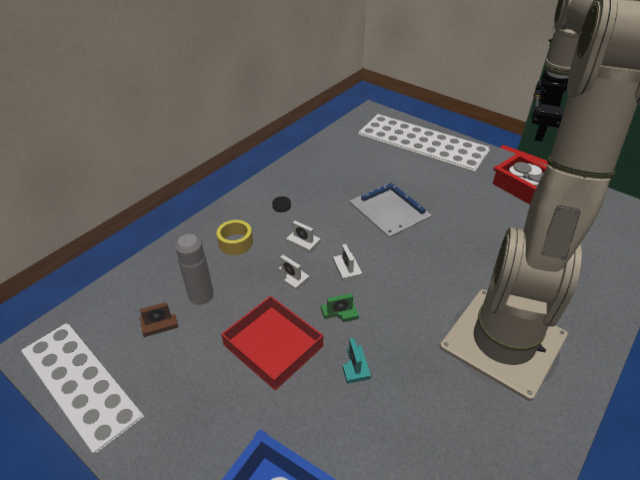

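```bash
cat >> h.py <<'E'
def cam(n,s=None):
    c=calibration(n);f=240/np.tan(np.radians(c['vfov'])/2)
    K=np.array([[f,0,c['cx']],[0,f,c['cy']],[0,0,1]])
    if n=='wrist':
        T=np.eye(4);T[:3,:3]=R.from_quat(s['orientation']).as_matrix();T[:3,3]=s['tcp_pos'];T=T@c['hand_eye']
        return K,c['distortion'],T[:3,:3],T[:3,3]
    return K,c['distortion'],R.from_quat(c['attitude']).as_matrix(),c['origin']
def rays(cm,uv):
    K,D,Rm,o=cm;p=cv2.undistortPoints(np.float64(uv).reshape(-1,1,2),K,D)[:,0]
    return np.c_[p,np.ones(len(p))]@Rm.T,o
def plane(cm,uv,z):
    r,o=rays(cm,uv);return o+r*((z-o[2])/r[:,2])[:,None]
def cloud(cm,d):
    v,u=np.mgrid[:480,:640];r,o=rays(cm,np.c_[u.ravel(),v.ravel()])
    return (o+r*d.reshape(-1,1)).reshape(480,640,3)
def proj(cm,P):
    K,D,Rm,o=cm;return cv2.projectPoints(np.float64(P).reshape(-1,1,3),Rm.T,-Rm.T@o,K,D)[0][:,0]
def ortho(cm,im,x0,x1,y0,y1,z,mm):
    # row: x decreasing down; col: y decreasing right
    xs=np.arange(x1,x0,-mm/1e3);ys=np.arange(y1,y0,-mm/1e3)
    X,Y=np.meshgrid(xs,ys,indexing='ij');p=proj(cm,np.c_[X.ravel(),Y.ravel(),0*X.ravel()+z]).astype(np.float32).reshape(*X.shape,2)
    return cv2.remap(im,p[...,0],p[...,1],cv2.INTER_CUBIC)
E
python3 - <<'E'
from h import *
hsvs={}
for n in('scene','side'):
    z=np.load(f'pics/{n}0.npz');im,d=z['im'],z['d'];cm=cam(n);P=cloud(cm,d)
    hsv=cv2.cvtColor(im,cv2.COLOR_RGB2HSV)
    tab=(P[...,0]>.2)&(P[...,0]<1)&(abs(P[...,1])<.7)
    def blobs(m,name,lo):
        k,l,st,ce=cv2.connectedComponentsWithStats(m.astype(np.uint8))
        for i in range(1,k):
            if st[i,4]>lo:
                q=P[l==i];print(n,name,st[i,4],'px',ce[i].round(),'lo',np.percentile(q,2,0).round(3),'med',np.median(q,0).round(3),'hi',np.percentile(q,98,0).round(3))
    w=(hsv[...,1]<40)&(hsv[...,2]>165)&tab&(P[...,2]>.005)&(P[...,2]<.08)
    blobs(w,'white',150)
    h=hsv[...,0];S=hsv[...,1]>150
    blobs(((h<8)|(h>172))&S&tab,'red',300)
    blobs((h>22)&(h<35)&S&tab,'yellow',200)
    blobs((h>100)&(h<125)&S&tab&(P[...,2]<.05)&(P[...,2]>.002),'blue',150)
    blobs((hsv[...,2]<50)&tab&(P[...,2]<.05)&(P[...,2]>.005),'black',150)
    blobs(tab&(P[...,2]>.1)&(P[...,2]<.22),'tall',300)
E
```

```text
scene white 1120 px [550. 210.] lo [0.533 0.635 0.006] med [0.755 0.671 0.01 ] hi [0.875 0.699 0.015]
scene white 497 px [297. 247.] lo [0.399 0.003 0.012] med [0.443 0.039 0.017] hi [0.481 0.079 0.069]
scene white 235 px [355. 253.] lo [0.498 0.134 0.012] med [0.542 0.147 0.017] hi [0.58  0.162 0.021]
scene white 4020 px [209. 319.] lo [ 0.389 -0.343  0.005] med [ 0.487 -0.24   0.009] hi [ 0.592 -0.158  0.013]
scene white 357 px [335. 293.] lo [0.564 0.005 0.012] med [0.616 0.022 0.016] hi [0.644 0.062 0.022]
scene white 5820 px [ 49. 433.] lo [ 0.382 -0.694  0.009] med [ 0.544 -0.625  0.014] hi [ 0.688 -0.56   0.018]
scene red 3458 px [386. 195.] lo [0.338 0.271 0.   ] med [0.424 0.363 0.011] hi [0.522 0.437 0.047]
scene red 1145 px [ 16. 325.] lo [ 0.204 -0.634  0.003] med [ 0.284 -0.589  0.043] hi [ 0.299 -0.556  0.069]
scene yellow 1431 px [420. 301.] lo [0.712 0.11  0.003] med [0.759 0.154 0.036] hi [0.804 0.203 0.051]
scene blue 532 px [405. 132.] lo [0.204 0.555 0.003] med [0.253 0.588 0.026] hi [0.265 0.696 0.049]
scene blue 721 px [195. 337.] lo [ 0.401 -0.339  0.01 ] med [
[... 583 characters left out ...]
 px [296. 279.] lo [0.497 0.137 0.013] med [0.511 0.173 0.017] hi [0.541 0.189 0.021]
side white 1931 px [ 88. 370.] lo [0.528 0.637 0.006] med [0.718 0.674 0.01 ] hi [0.869 0.699 0.014]
side red 759 px [510. 174.] lo [ 0.203 -0.694  0.006] med [ 0.254 -0.571  0.054] hi [ 0.293 -0.555  0.069]
side red 5048 px [273. 342.] lo [0.336 0.274 0.002] med [0.429 0.352 0.007] hi [0.517 0.438 0.047]
side blue 734 px [266. 469.] lo [0.202 0.562 0.003] med [0.239 0.579 0.008] hi [0.256 0.623 0.046]
side black 214 px [281. 204.] lo [ 0.733 -0.072  0.006] med [ 0.754 -0.042  0.02 ] hi [ 0.78  -0.02   0.026]
side tall 1098 px [191. 256.] lo [0.65  0.334 0.104] med [0.663 0.368 0.167] hi [0.699 0.388 0.203]
```

Run:
```python
from h import *
out=[];Q=[]
for n in('scene','side'):
    z=np.load(f'pics/{n}0.npz');im,d=z['im'],z['d'];cm=cam(n);P=cloud(cm,d)
    out.append(ortho(cm,im,.38,.68,-.03,.22,.016,.65));Q.append((P,im))
cv2.imwrite('pics/o1.png',np.hstack(out)[:,:,::-1]);print(np.hstack(out).shape)
for c in((.44,.042),(.54,.16),(.605,.035)):
  for P,im in Q:
    near=(np.hypot(P[...,0]-c[0],P[...,1]-c[1])<.06)
    for nm,lo,hi in(('panel',.026,.064),('top',.0645,.072),('foot',.008,.0205)):
        q=P[near&(P[...,2]>lo)&(P[...,2]<hi)&(im.max(2)>(120 if nm=='foot' else 0))][:,:2]
        if len(q)<6: continue
        (cc,wh,a)=cv2.minAreaRect((q*1000).astype(np.float32))
        e=np.linalg.eigh(np.cov(q.T))[1][:,1]
        print(c,nm,len(q),np.round(cc,1),np.round(wh,1),round(a,1),'pca',round(np.degrees(np.arctan2(e[1],e[0])),1),'mean',(q.mean(0)*1000).round(1))
```

```text
(462, 770, 3)
(0.44, 0.042) panel 72 [443.   38.7] [12.8 68.1] 56.5 pca 146.6 mean [460.9  26.6]
(0.44, 0.042) top 75 [441.7  39.8] [11.2 67.5] 56.0 pca 145.7 mean [440.5  40.6]
(0.44, 0.042) foot 453 [440.9  40.6] [55.4 89.4] 54.4 pca 144.8 mean [445.7  37.1]
(0.44, 0.042) panel 129 [438.6  43. ] [13.1 67.6] 58.4 pca 151.1 mean [433.1  48.9]
(0.44, 0.042) top 76 [441.5  39.3] [12.3 64.7] 56.1 pca 146.5 mean [440.4  40.1]
(0.44, 0.042) foot 284 [439.9  39.9] [58.5 87.3] 54.5 pca 163.0 mean [434.9  48.6]
(0.54, 0.16) panel 232 [540.  162.6] [18.6 68.7] 87.2 pca -179.8 mean [543.7 157.9]
(0.54, 0.16) top 78 [538.9 162.8] [62.7 14.4] 3.8 pca 179.0 mean [538.9 161.4]
(0.54, 0.16) foot 295 [538.8 140.2] [88.  47.9] 4.3 pca -178.2 mean [540.4 146.4]
(0.54, 0.16) panel 203 [537.4 161.6] [18.7 64.8] 84.6 pca -178.5 mean [533.7 166.4]
(0.54, 0.16) top 87 [538.2 162.2] [14.3 65.4] 88.3 pca 178.6 mean [537.5 162.6]
(0.54, 0.16) foot 186 [536.6 160.3] [58.4 82.9] 83.9 pca -144.2 mean [515.9 168.7]
(0.605, 0.035) panel 259 [604.2  34.2] [68.2 17.7] 2.7 pca -172.8 mean [607.5  30.1]
(0.605, 0.035) top 97 [603.7  33.5] [63.8 13.5] 4.0 pca -174.9 mean [603.9  33.7]
(0.605, 0.035) foot 427 [603.   33.7] [87.  58.8] 4.6 pca -157.9 mean [611.4  24.3]
(0.605, 0.035) panel 200 [600.2  39.1] [64.4 15.9] 13.4 pca -173.8 mean [599.   38.4]
(0.605, 0.035) top 74 [602.2  34.1] [68.3 15.7] 4.3 pca -177.6 mean [600.9  35.2]
(0.605, 0.035) foot 221 [602.1  33.6] [84.4 56.5] 5.8 pca -157.4 mean [595.6  43.3]
```

View pics/o1.png

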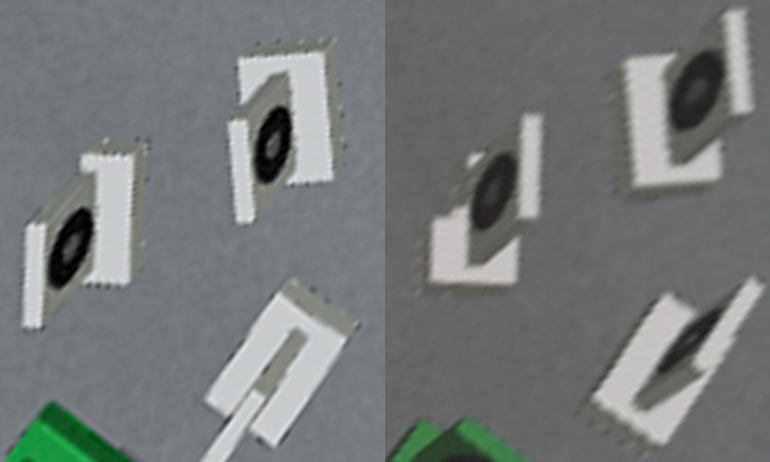

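drive_tool(rows=[561, -599, 0, 0, 0, 20.5, 0.6, 561, -599, 0, 0, 0, 20.5, 0.6, 561, -599, 0, 0, 0, 20.5, 0.6, 561, -599, 0, 0, 0, 20.5, 0.6, 561, -599, 0, 0, 0, 20.5, 0.6, 561, -599, 0, 0, 0, 20.5, 0.6, 561, -599, 0, 0, 0, 20.5, 0.6, 561, -599, 0, 0, 0, 20.5, 0.6])

```text
t: 0.82
tcp_pos: [0.3417, -0.2826, 0.2225]
orientation: [1.0, -0.01, -0.0, 0.0]
wrist_force: [1.2, 0.5, 0.4]
finger_gap: 0.607
```

```bash
cat >> h.py <<'E'
def delta(x,y,z,yaw):
    "shift mm / turn deg in tool axes; yaw (deg) = world heading of tool x, tool pointing down"
    s=read_state();A=R.from_quat(s['orientation']);B=R.from_euler('z',yaw,degrees=True)*R.from_euler('x',180,degrees=True)
    p=A.inv().apply(np.array([x,y,z])-s['tcp_pos'])*1000
    print('t',round(s['t'],2),'tcp',s['tcp_pos'].round(4),'yaw',np.degrees(np.arctan2(*A.as_matrix()[[1,0],0])).round(2),'gap',round(s['finger_gap'],3),'F',s['wrist_force'].round(1),'j',np.round(s['joints'],2))
    print('shift',p.round(1),'turn',(A.inv()*B).as_rotvec(degrees=True).round(1))
E
python3 - <<'E'
from h import *
delta(.538,.162,.20,-1.2)
for n in('scene','side'):
    z=np.load(f'pics/{n}0.npz');im,d=z['im'],z['d'];cm=cam(n);P=cloud(cm,d)
    hsv=cv2.cvtColor(im,cv2.COLOR_RGB2HSV);h=hsv[...,0];S=hsv[...,1]>110
    def rect(m,nm):
        q=P[m][:,:2];c,wh,a=cv2.minAreaRect((q*1000).astype(np.float32));print(n,nm,len(q),np.round(c,1),np.round(wh,1),round(a,2))
    X,Y,Z=P[...,0],P[...,1],P[...,2]
    rect(((h<8)|(h>172))&S&(X>.3)&(X<.56)&(Y>.24)&(Y<.46)&(Z>.038)&(Z<.055),'tray rim')
    rect((X>.36)&(X<.62)&(Y>-.37)&(Y<-.13)&(Z>.004)&(Z<.03),'jig')
    b=(h>100)&(h<125)&S&(X>.36)&(X<.62)&(Y>-.37)&(Y<-.13)
    rect(b,'blue');o=ortho(cm,im,.36,.62,-.38,-.12,.022,.7);cv2.imwrite(f'pics/jig_{n}.png',o[:,:,::-1])
a=cv2.imread('pics/jig_scene.png');b=cv2.imread('pics/jig_side.png');cv2.imwrite('pics/jig.png',np.hstack([a,b]))
E
```

```text
t 0.82 tcp [ 0.3417 -0.2826  0.2225] yaw -1.15 gap 0.607 F [1.2 0.5 0.4] j [ 0.88 -0.06 -0.28  1.9  -0.02  1.3  -0.99]
shift [ 187.3 -448.5   22.3] turn [0. 0. 0.]
scene tray rim 522 [428.6 354.6] [167.4 186.7] 85.87
scene jig 5573 [ 490.1 -250.1] [239.8 259.6] 89.96
scene blue 768 [ 486.3 -261.3] [122.4 167.9] 72.61
side tray rim 711 [427.8 354.7] [162.3 183. ] 85.74
side jig 2682 [ 489.8 -250. ] [259.6 239.2] 0.27
side blue 191 [ 496.2 -299.5] [196.5  96.7] 18.07
```

View pics/jig.png

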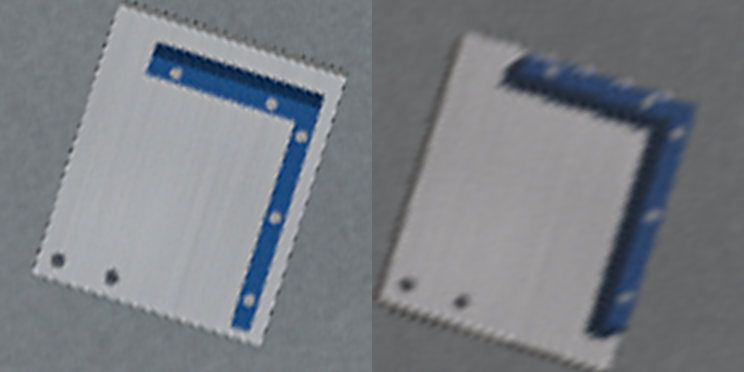

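drive_tool(rows=[187, -448, 22, 0, 0, 0, 0.6, 187, -448, 22, 0, 0, 0, 0.6, 187, -448, 22, 0, 0, 0, 0.6, 187, -448, 22, 0, 0, 0, 0.6, 187, -448, 22, 0, 0, 0, 0.6, 187, -448, 22, 0, 0, 0, 0.6, 187, -448, 22, 0, 0, 0, 0.6, 187, -448, 22, 0, 0, 0, 0.6])

```text
t: 1.48
tcp_pos: [0.4762, 0.022, 0.2075]
orientation: [1.0, -0.01, 0.0, 0.0]
wrist_force: [1.9, -1.0, 1.0]
finger_gap: 0.598
```

drive_tool(rows=[0, 0, 0, 0, 0, 0, 0.6, 0, 0, 0, 0, 0, 0, 0.6, 0, 0, 0, 0, 0, 0, 0.6, 0, 0, 0, 0, 0, 0, 0.6, 0, 0, 0, 0, 0, 0, 0.6, 0, 0, 0, 0, 0, 0, 0.6, 0, 0, 0, 0, 0, 0, 0.6, 0, 0, 0, 0, 0, 0, 0.6])

```text
t: 2.15
tcp_pos: [0.4758, 0.0196, 0.2075]
orientation: [1.0, -0.01, 0.0, 0.0]
wrist_force: [0.1, -0.5, 0.5]
finger_gap: 0.598
```

Run:
```python
from h import *
delta(.538,.162,.20,-1.2)
```

```text
t 2.15 tcp [0.4758 0.0196 0.2075] yaw -1.19 gap 0.598 F [ 0.1 -0.5  0.5] j [ 0.54  0.06 -0.69  1.83  0.04  1.27 -1.75]
shift [  59.2 -143.7    7.5] turn [ 0. -0.  0.]
```

drive_tool(rows=[59, -144, 8, 0, 0, 0, 0.6, 59, -144, 8, 0, 0, 0, 0.6, 59, -144, 8, 0, 0, 0, 0.6, 59, -144, 8, 0, 0, 0, 0.6, 59, -144, 8, 0, 0, 0, 0.6, 59, -144, 8, 0, 0, 0, 0.6, 59, -144, 8, 0, 0, 0, 0.6, 59, -144, 8, 0, 0, 0, 0.6])

```text
t: 2.82
tcp_pos: [0.5378, 0.1612, 0.1995]
orientation: [1.0, -0.011, 0.0, 0.001]
wrist_force: [0.5, 0.7, -0.0]
finger_gap: 0.606
```

Run:
```python
from h import *
delta(.538,.162,.20,-1.2)
s=read_state();cm=cam('wrist',s);im,d=get_image('wrist');P=cloud(cm,d);X,Y,Z=np.moveaxis(P,2,0)
cv2.imwrite('pics/w1.png',im[:,:,::-1])
near=np.hypot(X-.538,Y-.162)<.06
for nm,lo,hi in(('top',.06,.075),('foot',.008,.022)):
    q=P[near&(Z>lo)&(Z<hi)&(im.max(2)>120)][:,:2];c,wh,a=cv2.minAreaRect((q*1000).astype(np.float32));print(nm,len(q),np.round(c,1),np.round(wh,1),round(a,1))
```

```text
t 2.82 tcp [0.5378 0.1612 0.1995] yaw -1.26 gap 0.606 F [ 0.5  0.7 -0. ] j [ 0.28  0.3  -0.78  1.63  0.22  1.3  -2.12]
shift [ 0.1 -0.8 -0.5] turn [ 0.1 -0.  -0.1]
top 1223 [539.  163.8] [12.8 63.5] 88.2
foot 3326 [538.5 163.7] [55.9 84.4] 87.8
```

View pics/w1.png

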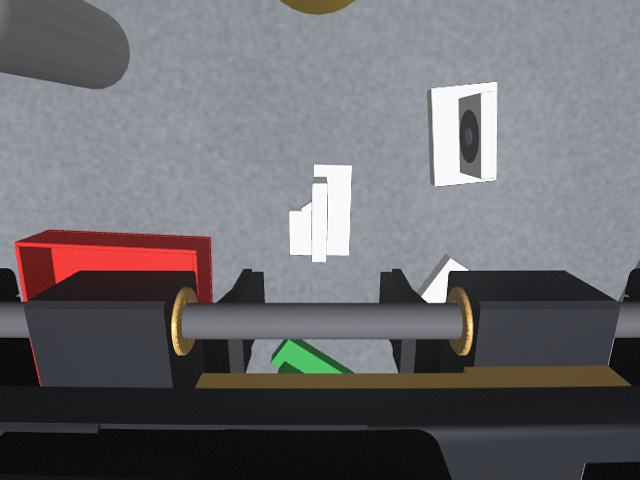

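drive_tool(newtons=25, rows=[1, -2.5, 40, 0, 0, 0.8, 0.6, 1, -2.5, 80, 0, 0, 0.8, 0.6, 1, -2.5, 115, 0, 0, 0.8, 0.6, 1, -2.5, 145, 0, 0, 0.8, 0.6, 1, -2.5, 165, 0, 0, 0.8, 0.6, 1, -2.5, 173, 0, 0, 0.8, 0.6, 1, -2.5, 173, 0, 0, 0.8, 0.6, 1, -2.5, 173, 0, 0, 0.8, 0])

```text
t: 3.53
tcp_pos: [0.5394, 0.1649, 0.0275]
orientation: [1.0, -0.017, 0.001, 0.0]
wrist_force: [0.0, 1.1, 0.1]
finger_gap: 0.576
```

drive_tool(rows=[0, 0, 0, 0, 0, 0, 0, 0, 0, 0, 0, 0, 0, 0, 0, 0, 0, 0, 0, 0, 0, 0, 0, 0, 0, 0, 0, 0, 0, 0, 0, 0, 0, 0, 0, 0, 0, 0, -5, 0, 0, 0, 0, 0, 0, -35, 0, 0, 0, 0, 0, 0, -75, 0, 0, 0, 0, 0, 0, -105, 0, 0, 0, 0])

```text
schema error: expected a multiple of 7 numbers
```

Run:
```python
from h import *
delta(.428,.3546,.13,28)
```

```text
t 3.53 tcp [0.5394 0.1649 0.0275] yaw -2.0 gap 0.576 F [0.  1.1 0.1] j [ 0.2   0.49 -0.7   1.79  0.37  0.99 -2.26]
shift [-117.9 -185.7 -102.6] turn [  0.   -0.1 -30. ]
```

drive_tool(rows=[0, 0, 0, 0, 0, 0, 0, 0, 0, 0, 0, 0, 0, 0, 0, 0, 0, 0, 0, 0, 0, 0, 0, 0, 0, 0, 0, 0, 0, 0, -5, 0, 0, 0, 0, 0, 0, -35, 0, 0, 0, 0, 0, 0, -75, 0, 0, 0, 0, 0, 0, -105, 0, 0, 0, 0])

```text
t: 4.2
tcp_pos: [0.5388, 0.1658, 0.1342]
orientation: [1.0, -0.017, 0.0, -0.0]
wrist_force: [1.7, 1.2, 1.0]
finger_gap: 0.034
```

drive_tool(rows=[-118, -186, 0, 0, 0, -30, 0, -118, -186, 0, 0, 0, -30, 0, -118, -186, 0, 0, 0, -30, 0, -118, -186, 0, 0, 0, -30, 0, -118, -186, 0, 0, 0, -30, 0, -118, -186, 0, 0, 0, -30, 0, -118, -186, 0, 0, 0, -30, 0, -118, -186, 0, 0, 0, -30, 0])

```text
t: 4.87
tcp_pos: [0.4269, 0.3557, 0.1318]
orientation: [0.97, 0.243, 0.0, 0.0]
wrist_force: [-0.2, -0.6, -0.3]
finger_gap: 0.005
```

Run:
```python
from h import *
delta(.428,.3546,.034,28)
im,d=get_image('side');cv2.imwrite('pics/s2.png',im[:,:,::-1])
```

```text
t 4.87 tcp [0.4269 0.3557 0.1318] yaw 28.13 gap 0.005 F [-0.2 -0.6 -0.3] j [-0.01  0.4  -0.93  1.72  0.34  1.19 -2.11]
shift [ 0.5  1.4 97.8] turn [ 0.  -0.   0.1]
```

View pics/s2.png

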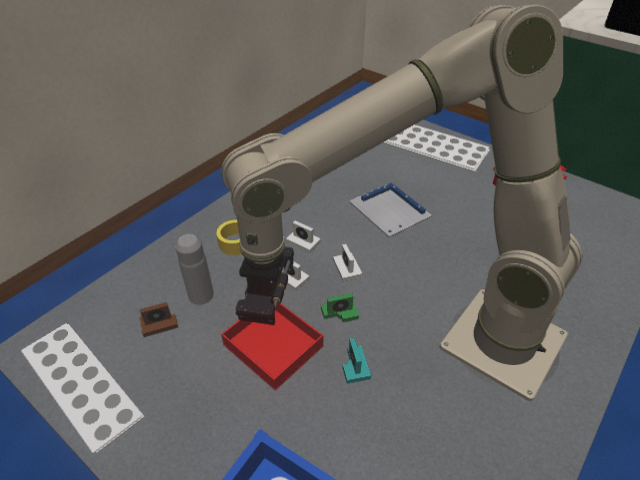

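The fingers were still closing when I lifted, so the stand stayed at about (295,275). I'll go back, re-measure it and wait longer on the grip.

Run:
```python
from h import *
delta(.5387,.1637,.18,-2)
```

```text
t 4.92 tcp [0.4278 0.3545 0.1315] yaw 28.0 gap 0.003 F [ 0.8 -0.3 -0.1] j [-0.01  0.4  -0.93  1.72  0.34  1.19 -2.11]
shift [  8.3 220.5 -48.3] turn [ 0. -0. 30.]
```

drive_tool(rows=[8, 220, -48, 0, 0, 30, 0.6, 8, 220, -48, 0, 0, 30, 0.6, 8, 220, -48, 0, 0, 30, 0.6, 8, 220, -48, 0, 0, 30, 0.6, 8, 220, -48, 0, 0, 30, 0.6, 8, 220, -48, 0, 0, 30, 0.6, 8, 220, -48, 0, 0, 30, 0.6, 8, 220, -48, 0, 0, 30, 0.6])

```text
t: 5.58
tcp_pos: [0.5387, 0.162, 0.1796]
orientation: [1.0, -0.02, 0.0, 0.0]
wrist_force: [-1.1, 0.3, 0.2]
finger_gap: 0.524
```

Run:
```python
from h import *
s=read_state();cm=cam('wrist',s);im,d=get_image('wrist');P=cloud(cm,d);X,Y,Z=np.moveaxis(P,2,0)
near=np.hypot(X-.538,Y-.162)<.06
for nm,lo,hi in(('top',.06,.075),('foot',.008,.022)):
    q=P[near&(Z>lo)&(Z<hi)&(im.max(2)>120)][:,:2];c,wh,a=cv2.minAreaRect((q*1000).astype(np.float32));print(nm,len(q),np.round(c,1),np.round(wh,1),round(a,1))
delta(.5387,.1637,.026,-2)
```

```text
top 1349 [539.1 163.8] [12.1 63.6] 87.8
foot 3711 [539. 164.] [56.1 83.8] 88.1
t 5.63 tcp [0.5378 0.1638 0.1794] yaw -2.07 gap 0.555 F [-0.4  0.   0.3] j [ 0.27  0.32 -0.77  1.66  0.23  1.26 -2.15]
shift [  0.9   0.  153.4] turn [ 0.   0.  -0.1]
```

drive_tool(newtons=30, rows=[1, 0, 40, 0, 0, 0, 0.6, 1, 0, 80, 0, 0, 0, 0.6, 1, 0, 115, 0, 0, 0, 0.6, 1, 0, 140, 0, 0, 0, 0.6, 1, 0, 152, 0, 0, 0, 0.6, 1, 0, 153, 0, 0, 0, 0.6, 1, 0, 153, 0, 0, 0, 0, 1, 0, 153, 0, 0, 0, 0])

```text
t: 6.3
tcp_pos: [0.5397, 0.1656, 0.0283]
orientation: [1.0, -0.017, 0.001, -0.0]
wrist_force: [0.3, -0.4, 0.4]
finger_gap: 0.52
```

drive_tool(rows=[0, 0, 0, 0, 0, 0, 0, 0, 0, 0, 0, 0, 0, 0, 0, 0, 0, 0, 0, 0, 0, 0, 0, 0, 0, 0, 0, 0, 0, 0, 0, 0, 0, 0, 0, 0, 0, 0, 0, 0, 0, 0, 0, 0, 0, 0, 0, 0, 0, 0, 0, 0, 0, 0, 0, 0])

```text
t: 6.97
tcp_pos: [0.5389, 0.1646, 0.0267]
orientation: [1.0, -0.017, 0.0, 0.0]
wrist_force: [-1.3, -0.8, 5.2]
finger_gap: 0.135
```

Gripped (0.135 ≈ 12 mm). Lift.

drive_tool(rows=[0, 0, -20, 0, 0, 0, 0, 0, 0, -60, 0, 0, 0, 0, 0, 0, -95, 0, 0, 0, 0, 0, 0, -105, 0, 0, 0, 0, 0, 0, -105, 0, 0, 0, 0, 0, 0, -105, 0, 0, 0, 0, 0, 0, -105, 0, 0, 0, 0, 0, 0, -105, 0, 0, 0, 0])

```text
t: 7.63
tcp_pos: [0.5378, 0.1644, 0.1296]
orientation: [1.0, -0.017, -0.001, 0.0]
wrist_force: [0.1, 1.0, -0.9]
finger_gap: 0.136
```

drive_tool(rows=[-118, -186, 0, 0, 0, -30, 0, -118, -186, 0, 0, 0, -30, 0, -118, -186, 0, 0, 0, -30, 0, -118, -186, 0, 0, 0, -30, 0, -118, -186, 0, 0, 0, -30, 0, -118, -186, 0, 0, 0, -30, 0, -118, -186, 0, 0, 0, -30, 0, -118, -186, 0, 0, 0, -30, 0])

```text
t: 8.3
tcp_pos: [0.4261, 0.355, 0.1303]
orientation: [0.97, 0.243, -0.001, 0.0]
wrist_force: [0.3, -1.0, -1.1]
finger_gap: 0.132
```

Run:
```python
from h import *
delta(.428,.3546,.033,28)
```

```text
t 8.3 tcp [0.4261 0.355  0.1303] yaw 28.16 gap 0.132 F [ 0.3 -1.  -1.1] j [-0.01  0.4  -0.93  1.73  0.34  1.19 -2.11]
shift [ 1.6  1.2 97.3] turn [-0.   0.1  0.2]
```

drive_tool(rows=[1, 1, 35, 0, 0, 0, 0, 1, 1, 65, 0, 0, 0, 0, 1, 1, 85, 0, 0, 0, 0, 1, 1, 93, 0, 0, 0, 0, 1, 1, 98, 0, 0, 0, 0, 1, 1, 98, 0, 0, 0, 0, 1, 1, 98, 0, 0, 0, 0.4, 1, 1, 98, 0, 0, 0, 0.4])

```text
t: 8.97
tcp_pos: [0.4294, 0.3548, 0.0348]
orientation: [0.97, 0.242, 0.001, -0.0]
wrist_force: [0.3, 0.1, -1.4]
finger_gap: 0.215
```

drive_tool(rows=[0, 0, 0, 0, 0, 0, 0.4, 0, 0, 0, 0, 0, 0, 0.4, 0, 0, 0, 0, 0, 0, 0.4, 0, 0, 0, 0, 0, 0, 0.4, 0, 0, -20, 0, 0, 0, 0.4, 0, 0, -55, 0, 0, 0, 0.5, 0, 0, -95, 0, 0, 0, 0.5, 0, 0, -130, 0, 0, 0, 0.5])

```text
t: 9.63
tcp_pos: [0.4281, 0.3545, 0.1655]
orientation: [0.97, 0.243, 0.0, -0.0]
wrist_force: [0.3, 0.1, 0.4]
finger_gap: 0.487
```

Run:
```python
from h import *
im,d=get_image('side');cv2.imwrite('pics/s3.png',im[150:450,150:550,::-1])
P=cloud(cam('side'),d);X,Y,Z=np.moveaxis(P,2,0)
m=(X>.36)&(X<.5)&(Y>.29)&(Y<.42)&(Z>.06)&(Z<.08);print(m.sum(),P[m].mean(0) if m.any() else 0)
delta(.603,.034,.2,4.5)
```

```text
193 [0.42637168 0.35335389 0.06853997]
t 9.68 tcp [0.4301 0.3571 0.1723] yaw 28.1 gap 0.489 F [1.4 3.3 6.8] j [ 0.02  0.36 -0.95  1.68  0.31  1.26 -2.08]
shift [  0.6 366.4 -28.1] turn [-0.2 -0.5 23.6]
```

View pics/s3.png

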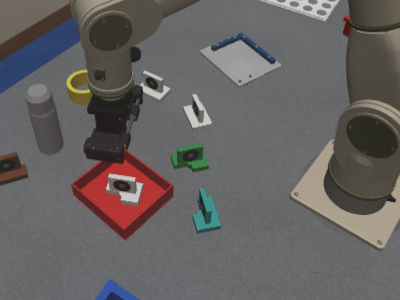

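drive_tool(rows=[0, 366, -28, 0, 0, 23.6, 0.6, 0, 366, -28, 0, 0, 23.6, 0.6, 0, 366, -28, 0, 0, 23.6, 0.6, 0, 366, -28, 0, 0, 23.6, 0.6, 0, 366, -28, 0, 0, 23.6, 0.6, 0, 366, -28, 0, 0, 23.6, 0.6, 0, 366, -28, 0, 0, 23.6, 0.6, 0, 366, -28, 0, 0, 23.6, 0.6])

```text
t: 10.35
tcp_pos: [0.5854, 0.0589, 0.1893]
orientation: [0.999, 0.039, 0.0, 0.0]
wrist_force: [1.3, -0.0, 0.2]
finger_gap: 0.598
```

drive_tool(rows=[0, 0, 0, 0, 0, 0, 0.6, 0, 0, 0, 0, 0, 0, 0.6, 0, 0, 0, 0, 0, 0, 0.6, 0, 0, 0, 0, 0, 0, 0.6, 0, 0, 0, 0, 0, 0, 0.6, 0, 0, 0, 0, 0, 0, 0.6, 0, 0, 0, 0, 0, 0, 0.6, 0, 0, 0, 0, 0, 0, 0.6])

```text
t: 11.02
tcp_pos: [0.5846, 0.0614, 0.1889]
orientation: [0.999, 0.039, 0.0, 0.0]
wrist_force: [0.4, -0.5, 0.4]
finger_gap: 0.6
```

Run:
```python
from h import *
s=read_state();cm=cam('wrist',s);im,d=get_image('wrist');P=cloud(cm,d);X,Y,Z=np.moveaxis(P,2,0)
near=np.hypot(X-.603,Y-.034)<.06
for nm,lo,hi in(('top',.06,.075),('foot',.008,.022)):
    q=P[near&(Z>lo)&(Z<hi)&(im.max(2)>120)][:,:2];c,wh,a=cv2.minAreaRect((q*1000).astype(np.float32));print(nm,len(q),np.round(c,1),np.round(wh,1),round(a,1))
delta(.603,.034,.026,4.5)
```

```text
top 1331 [603.3  35.4] [64. 12.] 4.9
foot 4462 [603.   35.2] [84.4 55.6] 4.5
t 11.07 tcp [0.5847 0.0613 0.1889] yaw 4.48 gap 0.605 F [-0.3 -0.6  0.1] j [ 0.41  0.36 -0.74  1.58  0.25  1.3  -1.85]
shift [ 16.1  28.6 162.9] turn [ 0. -0. -0.]
```

drive_tool(rows=[16, 27.5, 20, 0, 0, 0, 0.6, 16, 27.5, 50, 0, 0, 0, 0.6, 16, 27.5, 85, 0, 0, 0, 0.6, 16, 27.5, 120, 0, 0, 0, 0.6, 16, 27.5, 150, 0, 0, 0, 0.6, 16, 27.5, 163, 0, 0, 0, 0.6, 16, 27.5, 163, 0, 0, 0, 0.6, 16, 27.5, 163, 0, 0, 0, 0])

```text
t: 11.73
tcp_pos: [0.6032, 0.035, 0.0266]
orientation: [0.999, 0.039, 0.0, -0.0]
wrist_force: [-0.2, 0.1, 0.8]
finger_gap: 0.576
```

drive_tool(rows=[0, 0, 0, 0, 0, 0, 0, 0, 0, 0, 0, 0, 0, 0, 0, 0, 0, 0, 0, 0, 0, 0, 0, 0, 0, 0, 0, 0, 0, 0, 0, 0, 0, 0, 0, 0, 0, 0, 0, 0, 0, 0, 0, 0, 0, 0, 0, 0, 0, 0, 0, 0, 0, 0, 0, 0])

```text
t: 12.4
tcp_pos: [0.603, 0.0347, 0.0262]
orientation: [0.999, 0.039, 0.0, 0.0]
wrist_force: [-1.3, -0.6, 3.9]
finger_gap: 0.134
```

drive_tool(rows=[0, 0, 0, 0, 0, 0, 0, 0, 0, -20, 0, 0, 0, 0, 0, 0, -60, 0, 0, 0, 0, 0, 0, -100, 0, 0, 0, 0, 0, 0, -125, 0, 0, 0, 0, 0, 0, -125, 0, 0, 0, 0, 0, 0, -125, 0, 0, 0, 0, 0, 0, -125, 0, 0, 0, 0])

```text
t: 13.07
tcp_pos: [0.6021, 0.0345, 0.1495]
orientation: [0.999, 0.039, -0.001, 0.0]
wrist_force: [-0.7, -0.2, -2.1]
finger_gap: 0.137
```

Run:
```python
from h import *
delta(.38,-.22,.17,-17)
```

```text
t 13.07 tcp [0.6021 0.0345 0.1495] yaw 4.45 gap 0.137 F [-0.7 -0.2 -2.1] j [ 0.43  0.43 -0.71  1.58  0.29  1.24 -1.83]
shift [-241.2  236.5  -20. ] turn [ 0.   0.1 21.4]
```

drive_tool(rows=[-241, 236, -20, 0, 0, 21.4, 0, -241, 236, -20, 0, 0, 21.4, 0, -241, 236, -20, 0, 0, 21.4, 0, -241, 236, -20, 0, 0, 21.4, 0, -241, 236, -20, 0, 0, 21.4, 0, -241, 236, -20, 0, 0, 21.4, 0, -241, 236, -20, 0, 0, 21.4, 0, -241, 236, -20, 0, 0, 21.4, 0])

```text
t: 13.73
tcp_pos: [0.3812, -0.2167, 0.1691]
orientation: [0.989, -0.148, -0.001, -0.001]
wrist_force: [0.8, -1.0, -1.4]
finger_gap: 0.137
```

drive_tool(rows=[0, 0, 0, 0, 0, 0, 0, 0, 0, 0, 0, 0, 0, 0, 0, 0, 0, 0, 0, 0, 0, 0, 0, 0, 0, 0, 0, 0, 0, 0, 0, 0, 0, 0, 0, 0, 0, 0, 0, 0, 0, 0, 0, 0, 0, 0, 0, 0, 0, 0, 0, 0, 0, 0, 0, 0])

```text
t: 14.4
tcp_pos: [0.3841, -0.2154, 0.1705]
orientation: [0.989, -0.147, -0.0, -0.0]
wrist_force: [-0.1, 0.0, -1.4]
finger_gap: 0.134
```

Run:
```python
from h import *
delta(.45,-.25,.1,-17)
s=read_state();cm=cam('wrist',s);im,d=get_image('wrist');np.savez('pics/w4.npz',im=im,d=d,p=s['tcp_pos'],q=s['orientation'])
cv2.imwrite('pics/w4.png',im[:,:,::-1])
P=cloud(cm,d);X,Y,Z=np.moveaxis(P,2,0);hsv=cv2.cvtColor(im,cv2.COLOR_RGB2HSV)
box=(X>.36)&(X<.63)&(Y>-.39)&(Y<-.12)
b=(hsv[...,0]>100)&(hsv[...,0]<125)&(hsv[...,1]>110)&box
top=b&(Z>.018)&(Z<.028);print('top z',np.median(Z[top]),top.sum())
pl=box&~b&(hsv[...,1]<40)&(Z>.005)&(Z<.012);print('plate z',np.median(Z[pl]))
for yaw in(-16,-16.5,-17,-17.5,-18):
    a=np.radians(yaw);u=np.array([np.cos(a),np.sin(a)]);v=np.array([-u[1],u[0]])
    q=P[top][:,:2]*1000;A=q@u;B=q@v
    # long fence = points with B near min
    L=q[(B<B.min()+20)&(A<A.max()-25)];S=q[(A>A.max()-20)&(B>B.min()+25)]
    eL=np.percentile(L@v,[2,98]);eS=np.percentile(S@u,[2,98])
    print(yaw,'long v',eL.round(1),np.ptp(eL).round(1),'short u',eS.round(1),np.ptp(eS).round(1),len(L),len(S),'corner',((eS[0]*u+eL[1]*v)).round(1))
```

```text
t 14.4 tcp [ 0.3841 -0.2154  0.1705] yaw -16.89 gap 0.134 F [-0.1  0.  -1.4] j [ 0.92 -0.01 -0.5   1.97 -0.01  1.18 -1.45]
shift [73.1 13.9 70.5] turn [-0.   0.   0.1]
top z 0.022464695599572593 3197
plate z 0.00855489506794932Traceback (most recent call last):
  File "<stdin>", line 15, in <module>
    return _quantile_unchecked(
        a, q, axis, out, overwrite_input, method, keepdims, weights)
    return _ureduce(a,
                    func=_quantile_ureduce_func,
    ...<5 lines>...
                    overwrite_input=overwrite_input,
                    method=method)
    r = func(a, **kwargs)
    result = _quantile(arr,
                       quantiles=q,
    ...<2 lines>...
                       out=out,
                       weights=wgt)
    slices_having_nans = np.isnan(arr[-1, ...])
                                  ~~~^^^^^^^^^
IndexError: index -1 is out of bounds for axis 0 with size 0
```

View pics/w4.png

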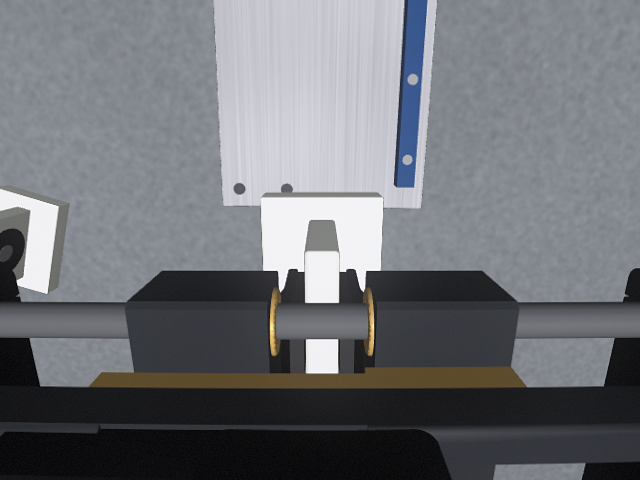

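drive_tool(rows=[30, 10, 0, 0, 0, 0, 0, 60, 14, 0, 0, 0, 0, 0, 80, 14, 0, 0, 0, 0, 0, 80, 14, 0, 0, 0, 0, 0, 80, 14, 0, 0, 0, 0, 0, 80, 14, 0, 0, 0, 0, 0, 80, 14, 0, 0, 0, 0, 0, 80, 14, 0, 0, 0, 0, 0])

```text
t: 15.12
tcp_pos: [0.4557, -0.2524, 0.1708]
orientation: [0.989, -0.147, -0.0, 0.0]
wrist_force: [-0.4, 0.6, -1.2]
finger_gap: 0.136
```

```bash
cat > jig.py <<'E'
from h import *
def fit(v,t,P):
    p=P[:,:2]*1000;return p
s=read_state();cm=cam('wrist',s);im,d=get_image('wrist')
cv2.imwrite('pics/w5.png',im[:,:,::-1])
P=cloud(cm,d);X,Y,Z=np.moveaxis(P,2,0);hsv=cv2.cvtColor(im,cv2.COLOR_RGB2HSV)
b=(hsv[...,0]>100)&(hsv[...,0]<125)&(hsv[...,1]>110)&(X>.3)&(X<.66)&(Y>-.42)&(Y<-.08)
q=P[b&(Z>.0195)&(Z<.027)][:,:2]*1000
yaw=-16.9
for it in range(3):
    a=np.radians(yaw);u=np.array([np.cos(a),np.sin(a)]);v=np.array([-u[1],u[0]]);A=q@u;B=q@v
    L=(B<np.percentile(B,1)+18)&(A<A.max()-20);S=(A>np.percentile(A,99)-18)&(B>B.min()+20)
    # inner edge of long: max B per A-bin
    bins=np.arange(A[L].min()+3,A[L].max()-3,4);e=np.array([(t+2,B[L&(A>=t)&(A<t+4)].max()) for t in bins if (L&(A>=t)&(A<t+4)).any()])
    k=np.polyfit(*e.T,1);yaw+=np.degrees(np.arctan(k[0]));print('yaw',round(yaw,2),'resid',np.std(e[:,1]-np.polyval(k,e[:,0])).round(2),len(e))
print('long v',np.percentile(B[L],[1,99]).round(1),L.sum(),'short u',np.percentile(A[S],[1,99]).round(1),'short v',np.percentile(B[S],[1,99]).round(1),S.sum())
bins=np.arange(B[S].min()+3,B[S].max()-3,4) if S.any() else []
e=np.array([(t+2,A[S&(B>=t)&(B<t+4)].min()) for t in bins if (S&(B>=t)&(B<t+4)).any()])
if len(e):print('short edge slope deg',np.degrees(np.polyfit(*e.T,1)[0]).round(2),np.median(e[:,1]))
c=np.median(e[:,1])*u+np.percentile(B[L],99)*v if len(e) else [0,0];print('corner',np.round(c,1))
if len(e):
    g=c-42*u+28*v;print('seat',g.round(1));delta(g[0]/1e3,g[1]/1e3,.0347,yaw)
E
python3 jig.py
```

```text
yaw -14.47 resid 1.31 33
yaw -14.7 resid 1.29 35
yaw -14.61 resid 1.32 34
long v [-191.6 -176.6] 2356 short u [602.6 619.5] short v [-172.4  -71.2] 2364
short edge slope deg 3.11 604.549623210006
corner [ 539.9 -324.3]
seat [ 506.4 -286.5]
t 15.17 tcp [ 0.4558 -0.2525  0.1709] yaw -16.96 gap 0.135 F [-0.2 -0.2 -1.5] j [ 0.88  0.18 -0.5   1.78  0.09  1.21 -1.52]
shift [ 58.3  17.7 136.2] turn [ 0.  -0.  -2.4]
```

View pics/w5.png

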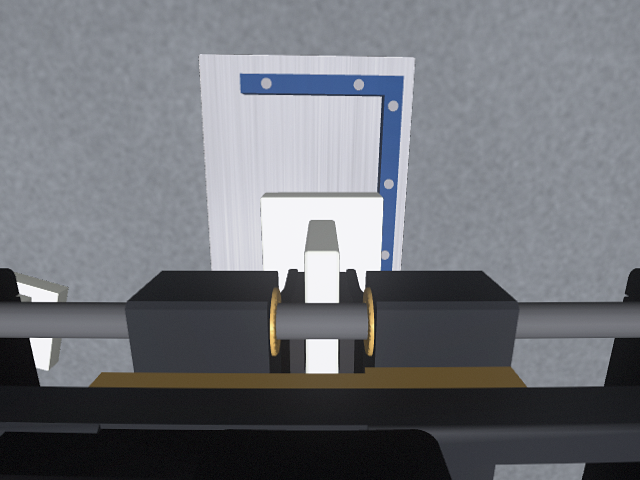

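```bash
cat > jig2.py <<'E'
from h import *
s=read_state();cm=cam('wrist',s);im,d=get_image('wrist');hsv=cv2.cvtColor(im,cv2.COLOR_RGB2HSV)
b=((hsv[...,0]>100)&(hsv[...,0]<125)&(hsv[...,1]>110)&(hsv[...,2]>95)).astype(np.uint8)
print('V of blue',np.percentile(hsv[...,2][(hsv[...,0]>100)&(hsv[...,0]<125)&(hsv[...,1]>110)],[5,25,50,75,95]))
b=cv2.morphologyEx(b,cv2.MORPH_OPEN,np.ones((3,3)));b=cv2.morphologyEx(b,cv2.MORPH_CLOSE,np.ones((15,15)))
k,l,st,ce=cv2.connectedComponentsWithStats(b);i=1+st[1:,4].argmax();m=l==i;print(st[i])
x,y,w,h,_=st[i]
def edge(pts):
    q=plane(cm,pts,.0222)[:,:2]*1000;(vx,vy,x0,y0)=cv2.fitLine(q.astype(np.float32),cv2.DIST_HUBER,0,.01,.01).ravel()
    n=np.array([-vy,vx]);r=(q-[x0,y0])@n;return np.degrees(np.arctan(vy/vx)) if abs(vx)>1e-6 else 90,np.array([x0,y0]),np.array([vx,vy]),r.std()
rowsL=[r for r in range(y+35,y+h-5) if r<262]
li=[(np.where(m[r,x+w//2:])[0].min()+x+w//2-.5,r) for r in rowsL]; lo=[(np.where(m[r])[0].max()+.5,r) for r in rowsL]
cols=range(x+8,x+w-40)
si=[(c,np.where(m[:y+40,c])[0].max()+.5) for c in cols]; so=[(c,np.where(m[:,c])[0].min()-.5) for c in cols]
E={n:edge(np.float64(p)) for n,p in dict(li=li,lo=lo,si=si,so=so).items()}
for n,e in E.items(): print(n,round(e[0],2),e[1].round(1),'rms',e[3].round(2))
yaw=np.mean([E['li'][0],E['lo'][0]]+[ (E[n][0]-90 if E[n][0]>0 else E[n][0]+90) for n in('si','so')]);a=np.radians(yaw);u=np.array([np.cos(a),np.sin(a)]);v=np.array([-u[1],u[0]])
print('yaw',yaw,'widths',(E['li'][1]-E['lo'][1])@v,(E['so'][1]-E['si'][1])@u)
c=(E['si'][1]@u)*u+(E['li'][1]@v)*v;g=c-42*u+28*v;print('corner',c.round(1),'seat',g.round(1))
delta(g[0]/1e3,g[1]/1e3,.0347,yaw)
E
python3 jig2.py
```

```text
V of blue [101.05 146.   147.   149.   152.  ]
[ 240   74  163  197 5727]
li -14.72 [ 467.9 -306.1] rms 0.9
lo -17.57 [ 465.2 -317.9] rms 0.24
si 72.5 [ 553.8 -270.2] rms 0.2
so 72.13 [ 567.4 -272.6] rms 0.21
yaw -16.914165 widths 12.049434 13.730093
corner [ 536.5 -327. ] seat [ 504.5 -288. ]
t 15.22 tcp [ 0.4559 -0.2525  0.1709] yaw -16.96 gap 0.131 F [ 0.2  0.  -2. ] j [ 0.88  0.18 -0.5   1.78  0.09  1.21 -1.52]
shift [ 56.7  19.6 136.2] turn [ 0. -0. -0.]
```

drive_tool(rows=[25, 4, 0, 0, 0, 0.7, 0, 49, 8.2, 20, 0, 0, 0.7, 0, 49, 8.2, 55, 0, 0, 0.7, 0, 49, 8.2, 85, 0, 0, 0.7, 0, 49, 8.2, 105, 0, 0, 0.7, 0, 49, 8.2, 115, 0, 0, 0.7, 0, 49, 8.2, 120, 0, 0, 0.7, 0, 49, 8.2, 120, 0, 0, 0.7, 0])

```text
t: 15.88
tcp_pos: [0.5007, -0.2746, 0.0505]
orientation: [0.988, -0.153, -0.0, -0.0]
wrist_force: [-0.2, 0.5, -1.3]
finger_gap: 0.135
```

```bash
cat > st.py <<'E'
from h import *
s=read_state();a=np.radians(-17.65);u=np.array([np.cos(a),np.sin(a)]);v=np.array([-u[1],u[0]]);p=s['tcp_pos'][:2]*1e3;F=s['wrist_force']
A=R.from_quat(s['orientation']).as_matrix()
print('t',round(s['t'],2),'to seat u',(567.5-p@u).round(2),'v',(-119.9-p@v).round(2),'z',(s['tcp_pos'][2]*1e3).round(2),'yaw',np.degrees(np.arctan2(A[1,0],A[0,0])).round(2),'tilt',np.degrees(np.arccos(-A[2,2])).round(2),'Fu',(F[:2]@u).round(1),'Fv',(F[:2]@v).round(1),'Fz',F[2].round(1),'M',s['ft_torque'].round(2),'gap',s['finger_gap'].round(3))
E
python3 st.py
python3 - <<'E'
from h import *
im,d=get_image('scene');o=ortho(cam('scene'),im,.38,.60,-.37,-.15,.022,.5);cv2.imwrite('pics/p6.png',o[:,:,::-1])
E
```

```text
Traceback (most recent call last):
  File "st.py", line 4, in <module>
    print('t',round(s['t'],2),'to seat u',(567.5-p@u).round(2),'v',(-119.9-p@v).round(2),'z',(s['tcp_pos'][2]*1e3).round(2),'yaw',np.degrees(np.arctan2(A[1,0],A[0,0])).round(2),'tilt',np.degrees(np.arccos(-A[2,2])).round(2),'Fu',(F[:2]@u).round(1),'Fv',(F[:2]@v).round(1),'Fz',F[2].round(1),'M',s['ft_torque'].round(2),'gap',s['finger_gap'].round(3))
                                                                                                                                                                                                                                                                                                                                     ^^^^^^^^^^^^^^^^^^^^^
AttributeError: 'float' object has no attribute 'round'
```

View pics/p6.png

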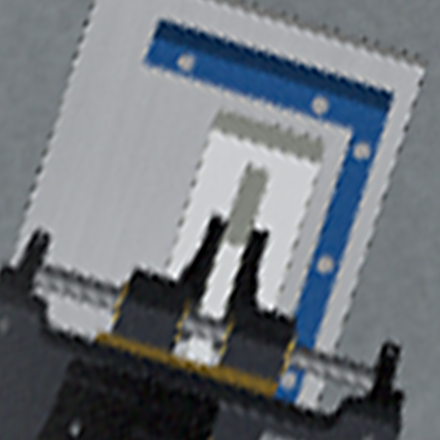

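drive_tool(rows=[0, 0, 6, 0, 0, 0, 0, 0, 0, 11, 0, 0, 0, 0, 0, 0, 14, 0, 0, 0, 0, 0, 0, 15.5, 0, 0, 0, 0, 0, 0, 15.5, 0, 0, 0, 0, 0, 0, 15.5, 0, 0, 0, 0, 0, 0, 15.5, 0, 0, 0, 0, 0, 0, 15.5, 0, 0, 0, 0])

```text
t: 16.6
tcp_pos: [0.501, -0.2747, 0.0354]
orientation: [0.988, -0.153, 0.0, 0.0]
wrist_force: [-0.3, -0.1, -1.8]
finger_gap: 0.141
```

```bash
sed -i "s/s\['finger_gap'\].round(3)/s['finger_gap']/" st.py; python3 st.py
```

```text
t 16.6 to seat u 6.78 v -10.05 z 35.35 yaw -17.65 tilt 0.03 Fu -0.2 Fv -0.2 Fz -1.8 M [ 0.08 -0.    0.02] gap 0.14077909731202573
```

drive_tool(newtons=40, rows=[0, 0, 0.5, 0, 0, 0, 0, 0, 0, 0.8, 0, 0, 0, 0, 0, 0, 0.8, 0, 0, 0, 0, 0, 0, 0.8, 0, 0, 0, 0, 0, 2, 0.8, 0, 0, 0, 0, 0, 4, 0.8, 0, 0, 0, 0, 0, 6, 0.8, 0, 0, 0, 0, 0, 8, 0.8, 0, 0, 0, 0])

```text
t: 17.27
tcp_pos: [0.4983, -0.2826, 0.0343]
orientation: [0.988, -0.153, 0.0, 0.0]
wrist_force: [-0.8, -0.5, -1.5]
finger_gap: 0.133
```

```bash
python3 st.py
```

```text
t 17.27 to seat u 6.95 v -1.66 z 34.34 yaw -17.66 tilt 0.01 Fu -0.6 Fv -0.7 Fz -1.5 M [0.09 0.01 0.04] gap 0.1325624721000176
```

Not touching yet; a little further down and towards the long fence.

drive_tool(rows=[0, 0.5, 0.4, 0, 0, 0, 0, 0, 1, 0.4, 0, 0, 0, 0, 0, 1.5, 0.4, 0, 0, 0, 0, 0, 2, 0.4, 0, 0, 0, 0, 0, 2.5, 0.4, 0, 0, 0, 0, 0, 2.5, 0.4, 0, 0, 0, 0, 0, 2.5, 0.4, 0, 0, 0, 0, 0, 2.5, 0.4, 0, 0, 0, 0])

```text
t: 17.93
tcp_pos: [0.498, -0.2847, 0.0341]
orientation: [0.988, -0.153, 0.0, 0.0]
wrist_force: [0.0, 1.8, 2.2]
finger_gap: 0.14
```

```bash
python3 st.py
```

```text
t 17.93 to seat u 6.68 v 0.37 z 34.15 yaw -17.64 tilt 0.04 Fu -0.5 Fv 1.8 Fz 2.2 M [ 0.27 -0.08  0.02] gap 0.1395390187827247
```

drive_tool(rows=[1.5, 0.3, 0, 0, 0, 0, 0, 3, 0.6, 0, 0, 0, 0, 0, 4.5, 1, 0, 0, 0, 0, 0, 5.5, 1, 0, 0, 0, 0, 0, 6.5, 1, 0, 0, 0, 0, 0, 7, 1, 0, 0, 0, 0, 0, 7, 1, 0, 0, 0, 0, 0, 7, 1, 0, 0, 0, 0, 0])

```text
t: 18.6
tcp_pos: [0.5041, -0.2873, 0.0342]
orientation: [0.988, -0.153, -0.0, -0.0]
wrist_force: [-1.5, 3.4, 5.9]
finger_gap: 0.137
```

```bash
python3 st.py
```

```text
t 18.6 to seat u -0.01 v 1.03 z 34.16 yaw -17.64 tilt 0.02 Fu -2.4 Fv 2.8 Fz 5.9 M [ 0.57  0.32 -0.1 ] gap 0.13674170819418452
```

drive_tool(rows=[0.3, 0.3, 0, 0, 0, 0, 0, 0.6, 0.6, 0, 0, 0, 0, 0, 1, 0.9, 0, 0, 0, 0, 0, 1.5, 1, 0, 0, 0, 0, 0, 1.5, 1, 0, 0, 0, 0, 0, 1.5, 1, 0, 0, 0, 0, 0, 1.5, 1, 0, 0, 0, 0, 0, 1.5, 1, 0, 0, 0, 0, 0])

```text
t: 19.27
tcp_pos: [0.5042, -0.2874, 0.0342]
orientation: [0.988, -0.153, -0.001, -0.001]
wrist_force: [-7.4, 8.8, 13.6]
finger_gap: 0.137
```

```bash
python3 st.py
```

```text
t 19.27 to seat u -0.16 v 1.12 z 34.17 yaw -17.61 tilt 0.19 Fu -9.7 Fv 6.1 Fz 13.6 M [ 1.77  1.54 -0.17] gap 0.13663321582594348
```

drive_tool(rows=[0, 0.3, -0.3, 0, 0, 0, 0, 0.3, 0.6, -0.5, 0, 0, 0, 0, 0.3, 1, -0.5, 0, 0, 0, 0, 0.3, 1, -0.5, 0, 0, 0, 0, 0.3, 1, -0.5, 0, 0, 0, 0, 0.3, 1, -0.5, 0, 0, 0, 0, 0.3, 1, -0.5, 0, 0, 0, 0, 0.3, 1, -0.5, 0, 0, 0, 0])

```text
t: 19.93
tcp_pos: [0.5043, -0.2875, 0.0342]
orientation: [0.988, -0.153, -0.002, -0.001]
wrist_force: [-6.6, 10.3, 10.4]
finger_gap: 0.136
```

```bash
python3 st.py
python3 - <<'E'
from h import *
im,d=get_image('scene');o=ortho(cam('scene'),im,.38,.60,-.37,-.15,.022,.5)
s=read_state();w,_=get_image('wrist');cv2.imwrite('pics/p7.png',np.hstack([o,w[:440,150:500]])[:,:,::-1])
im2,d2=get_image('side')
for n,D,i in(('scene',d,im),('side',d2,im2)):
    P=cloud(cam(n),D);X,Y,Z=np.moveaxis(P,2,0);
    for nm,c,lo,hi in(('other',(.4415,.0395),.0645,.072),('broken',(.427,.354),.064,.078)):
        q=P[(np.hypot(X-c[0],Y-c[1])<.05)&(Z>lo)&(Z<hi)];print(n,nm,len(q),q.mean(0).round(4))
E
python3 st.py
```

```text
t 19.93 to seat u -0.19 v 1.14 z 34.2 yaw -17.57 tilt 0.26 Fu -9.5 Fv 7.8 Fz 10.4 M [ 2.22  1.37 -0.13] gap 0.13556058084091197
scene other 81 [0.4416 0.0396 0.067 ]
scene broken 107 [0.4312 0.3517 0.0695]
side other 79 [0.4401 0.0406 0.0677]
side broken 161 [0.4269 0.3531 0.0702]
t 20.08 to seat u -0.2 v 1.12 z 34.24 yaw -17.57 tilt 0.25 Fu -9.8 Fv 8.1 Fz 11.1 M [ 2.24  1.36 -0.13] gap 0.13388704793475203
```

View pics/p7.png

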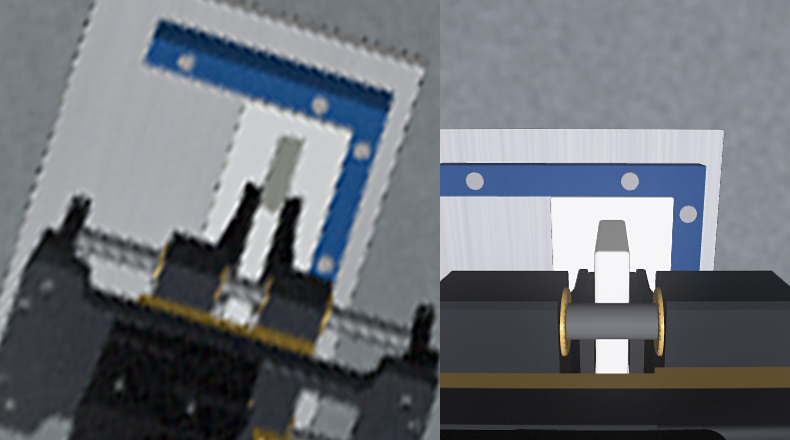

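The picture shows the foot's corner flush in the fence corner at about (350,130) in the left half, with no gap on either side. The forces are steady, so I'm handing the job in.

```bash
python3 -c "
from h import *
print(finish_job())"; python3 st.py
```

```text
the job is handed in; nothing more can be done
None
the job is handed in; nothing more can be done
```

The broken stand is in the red reject tray, let go and upright near the centre. A whole stand is seated in the jig corner, still gripped and pressed against both fences. I handed the job in at about 20 s; no verdict is reported.

**What went wrong:** my first lift of the broken stand came before the fingers had closed, so it stayed put. I re-measured it and took it on the second try.

**Last checks:**
- **Seating:** the foot shows no gap at either fence in the scene and wrist pictures. The wrist force was about 10 N towards the short fence and 8 N towards the long one, steady, with about 11 N down on the plate. Tool tilt was 0.25°.
- **Fence contact:** I read it from the wrist force and the tool stopping, because contact cannot be measured directly.
- **Other whole stand:** it is still at its starting spot, within about 1 mm.
- **Flask, tape roll and disc stack:** I never touched them, but I did not re-measure them at the end.

**Disagreements:** the stand stopped 1.1 mm further towards the long fence than my camera estimate, within the stated 2 mm calibration error. One of the fence edge lines, partly hidden by the held stand, gave a jig angle about 3° off, so I left it out and used the other three.

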